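# Free the thin tape roll

## Robot

A 7-joint arm with a two-finger parallel gripper is mounted at the origin on a cart in front of the work surface, level with it; the furniture and walls round the work are solid. World frame = base frame: x ahead of the robot, y to its left, z up, the work surface at z = 0. Lengths are in m, angles in rad, forces in N, time in s.
With the tool pointing down it reaches from about 0.4 to 0.85 m from the base axis. Payload 4.5 kg.
Tool frame: the origin (TCP) lies at the very end of the fingers, on their centre line; the grasp point (between the pads) lies behind it (r.pinch_z is the z of the grasp point in the tool frame, in m); z points along the fingers, y is the line along which they close (so a half turn about z gives the same grasp; the last joint's range is limited). The gripper opens to 85 mm and grips with 20 to 120 N. Pads are 22 mm wide; open, the fingers measure 114 mm over their backs; the gripper's body (76 mm by 85 mm) begins 54 mm behind the grasp point. The pads swing forward as they close: fully open they stand 13 mm farther back than shut.
Start: joints at [1.227, 0.689, -0.195, 1.565, 0.157, 0.902, -0.215], TCP at [0.231, -0.581, 0.231] pointing down, gripper open.
Joint ranges: [-3.01, 3.01], [-0.46, 2.08], [-1.47, 1.51], [0.13, 2.56], [-1, 4.14], [0.04, 2.09], [-2.66, 2.66]. Speed limits (rad/s): [2.57, 2.57, 3.14, 3.14, 3.14, 3.14, 3.14].

## Interface

Orientations are given as a unit quaternion [w, x, y, z].
In Python, from station import r gives the robot as it stands.
- The arm moves only by the tool carry_out, never from a script. Its argument "deltas" is text: rows parted by semicolons, each of 5 numbers parted by spaces: the opening, from 0 (shut) to 1 (fully open), then the shift along the tool's x, y, z in units of 25 mm (1.0 is 25 mm), then the turn about the tool's z in units of 5 degrees (1.0 is 5 degrees). In form: jaw tx ty tz twist; .... A call has exactly 5 rows; each row shifts and turns the commanded pose from where the row before left it, along the tool's axes as they then stand; what a row does not reach is not made up. A row lasts 1/12 s, in which the tool goes at most 41.7 mm and 7.16 degrees, less where a joint would pass 70% of its speed; a pose out of reach is approached as far as the arm can. A call is refused whole if a number of a shift passes 1 or a number of a turn 1, either way. A call with a gripper value outside its range is refused whole. The fingers move at their own pace and stop on an object; "squeeze" is the grip in N (left out, the last holds). Time passes only in rows, so rows that do not move let the fingers close, or fill a call up. It gives the time, the measured TCP pose, the force, the opening and the grip force at its end, in the units of the state.
- r.get_state(): the state, without advancing time (a new reading comes with each control period).
- r.camera(name): name is "side" or "top"; returns a dict with "color" (400x640x3 uint8, red, green, blue), "vfov" (degrees; the focal length in pixels is half the picture's height over the tangent of half this angle, whatever the lens; pixels are square), "cx", "cy" (the principal point, pixels), "k1" (the pictures are not rectified: a ray, as slopes to the right and down, at radius r is drawn at 1 + k1 r^2 times it, then the intrinsics apply), "R" (3x3) and "t" (3): a world point X has camera coordinates R X + t. Camera axes: x right, y down, z forward; pixel columns grow to the right and rows downward; lengths in m; the calibration is good to about 2 mm. A picture is of the moment at which its call begins. There is no depth.
- r.hand_in(): hands the job in; it is judged then, once.
The state is a dict: "time": time; "joint_positions": joint angles; "qd": joint speeds; "tau": joint torques, N m; "tool_pos": TCP position; "eef_rot": TCP orientation; "wrist_force": force on the tool from outside, world axes, zero at the start; "moment": the same for the moment, N m; "opening": finger opening in m; "grasp_force": force on a finger pad.
Only numpy, scipy, OpenCV 4.12 (cv2) and the standard library are available. Lean on these libraries where they do the work, as an engineer would, in place of code of your own. Each camera call takes 0.05 s, during which the arm holds its last target. There are 200 camera calls.

## Task

The thin roll of tape has to be changed. Unscrew the knurled nut of the holder that carries the thin roll (anticlockwise seen from above), lift it off its stud and set it down flat inside the shallow tin lid. Leave the nut of the wide roll in place on its stud.

Things in the scene. Friction and masses are not known exactly. Their poses are not given: they have to be found in the camera images.
- nut_thin: round knurled aluminium nut, 44 mm across, 32 mm high, about 90 g, on the stud of the holder with the THIN roll; origin: centre of its underside, z: its axis, up. Turns easily; seen from above it unscrews anticlockwise, climbing about 5 mm, and is free after about 50 to 65 degrees (a quarter turn is safe); the thread holds it until then. Then raise it straight up 35 mm or more to clear the stud.
- nut_wide: an identical nut on the other holder, the one with the WIDE roll (48 mm wide, 90 mm across); it sits at 65 mm height, its top at 97 mm, the stud's tip at 99 mm. Stays where it is. Same origin and axes.
- holder_thin: fixed holder of the thin roll, on the table: dark round base 120 mm across, on it the flat roll (100 mm across, 25 mm wide), an 80 mm aluminium disc with its top at 42 mm, on which the nut sits, and a steel stud 27 mm across in the middle, tip at 76 mm, coarse thread with 2 mm play. Origin: centre of the base's underside, on the stud's axis; z up.
- tin_lid: fixed shallow open tin lid lying on the table as a tray, 217 mm (x) by 195 mm (y), rim 10 mm high and 2 mm thick, floor 2 mm thick; origin: centre of its underside, z up
Not all that is in view belongs to the job. What is shaped like the nut_thin but orange or pink is not meant.

How it is judged:
On the way:
1. the thin roll's nut is off: raised past the tip of its stud (z of nut_thin in the frame of holder_thin above 0.076 m).
At the end, for the whole second after the job is handed in: the thin roll's nut stands flat (within 10 degrees, underside down) on the floor of the tin lid, wholly inside its rim, released and at rest; the wide roll's nut is still in place on its stud, within 10 mm of where it was (x of nut_thin in the frame of tin_lid between -0.086 and 0.086 m and y of nut_thin in the frame of tin_lid between -0.076 and 0.076 m and height (world z) of nut_thin below 0.008 m and angle between nut_thin's own z axis and vertical below 0.17 rad and linear speed of nut_thin below 0.02 m/s and distance of nut_wide from where it was at the start of the episode below 0.01 m); the robot touches nothing.
It fails at once if the nut of the wide roll is moved by more than 10 mm (distance of nut_wide from where it was at the start of the episode above 0.01 m).
It also fails if it takes over 45 s, if anything falls off the work surface, if the arm or the gripper's body presses on something with over 40 N, if the wrist force passes 120 N, or if a joint passes its speed limit or range.

## Working session

There is one attempt and no reset: what is moved stays moved. The work goes in short steps, Python scripts to look and compute and a tool call to move; the robot and the scene stay as the last step left them, time stands still between calls to the robot, and variables do not carry over. Pictures are saved under pics/ and viewed, at most 10 in all, crops included, and the job is handed in when it is done.

Besides the shell and the picture viewer there is one more tool, called after "Request:" in YAML: its name, and indented under it one key for each argument. carry_out: Moves the arm, as the interface text tells. Its arguments: {"type":"object","properties":{"deltas":{"type":"string"},"squeeze":{"type":"number"}},"required":["deltas"]}

```bash
mkdir -p pics; cat > h.py <<'E'
import numpy as np, cv2
from station import r
def cast(c,u,v,z):
    f=c["color"].shape[0]/2/np.tan(np.radians(c["vfov"])/2)
    K=np.array([[f,0,c["cx"]],[0,f,c["cy"]],[0,0,1]])
    p=cv2.undistortPoints(np.array([[[u,v]]],float),K,np.array([c["k1"],0,0,0,0.]))[0,0]
    R=np.array(c["R"]);o=-R.T@np.array(c["t"]);d=R.T@np.array([p[0],p[1],1])
    return o+d*(z-o[2])/d[2]
def proj(c,X):
    f=c["color"].shape[0]/2/np.tan(np.radians(c["vfov"])/2)
    p=np.array(c["R"])@np.array(X)+np.array(c["t"]);a=p[:2]/p[2];a=a*(1+c["k1"]*(a@a))
    return a*f+[c["cx"],c["cy"]]
def save(c,n): cv2.imwrite("pics/"+n,c["color"][:,:,::-1])
E
python3 - <<'E'
from h import *
import pickle
for n in("top","side"):
    c=r.camera(n);save(c,n+"1.png");pickle.dump(c,open(n+".pkl","wb"))
    print(n,c["vfov"],c["k1"],-np.array(c["R"]).T@np.array(c["t"]))
s=r.get_state();print(s,r.pinch_z)
E
```

```text
top 44.721110157419005 -0.15197552230102263 [0.19594258 0.04587375 1.40838193]
side 57.55911562891869 -0.013093029266609447 [ 0.504661   -0.62380066  0.66832867]
{'time': 0.1, 'joint_positions': array([ 1.22681629,  0.68992287, -0.19454022,  1.56623121,  0.15730195,
        0.90252409, -0.21510133]), 'qd': array([-3.04575948e-04, -7.17014146e-04,  5.84836905e-06, -4.85230226e-03,
        6.89220620e-04, -3.89719862e-04,  1.30133844e-03]), 'tau': array([-3.62442704e-03, -5.40603518e+01, -1.27157148e+00, -1.58987743e+01,
        9.40890983e-03,  4.31483524e-03,  2.28108583e-06]), 'tool_pos': array([ 0.23028638, -0.58039517,  0.23055292]), 'eef_rot': array([-8.18879243e-04,  9.82204396e-01,  1.87813229e-01, -2.14157694e-04]), 'wrist_force': array([0.39492316, 0.18549504, 0.79864432]), 'moment': array([0.01358599, 0.0261871 , 0.06271581]), 'grasp_force': 0.0, 'opening': 0.08512881207130092} -0.0187
```

View pics/top1.png

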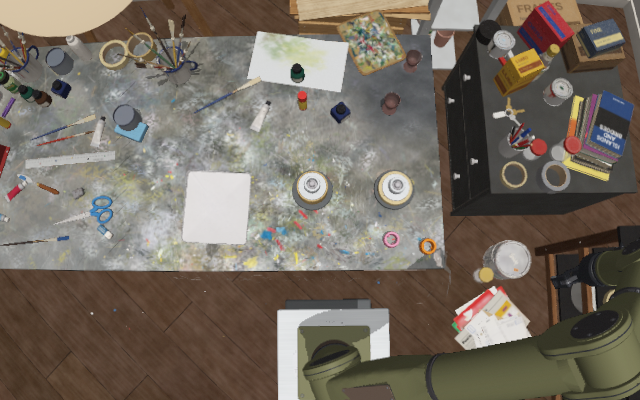

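View pics/side1.png

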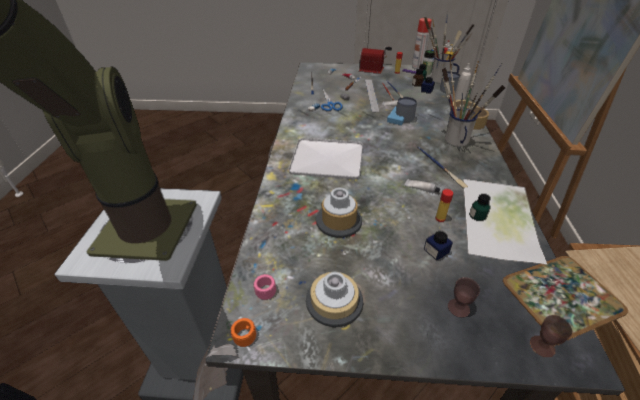

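The top view shows holder A at (313,189), holder B at (394,189) and the lid at (216,208). In the side view A is at (340,213) and B at (335,297); the orange and pink rings at (243,332) and (264,287) are decoys. B looks flatter and wider, so it should be the thin roll. I'll check that in an enlarged crop.

```bash
python3 - <<'E'
from h import *
import pickle
t=pickle.load(open("top.pkl","rb"));s=pickle.load(open("side.pkl","rb"))
a=cv2.resize(t["color"][145:235,270:440],None,fx=4.5,fy=4.5,interpolation=cv2.INTER_CUBIC)[:, :765]
b=cv2.resize(s["color"][180:330,290:390],None,fx=4,fy=4,interpolation=cv2.INTER_CUBIC)
cv2.imwrite("pics/ctop.png",a[:,:,::-1]);cv2.imwrite("pics/cside.png",b[:,:,::-1])
for n,u,v,us,vs in(("A",313,184,340,193),("B",397,185,335,280)):
    for z in(.074,.097): print(n,z,cast(t,u,v,z).round(4),cast(s,us,vs,z).round(4))
m=cv2.inRange(t["color"],(190,185,180),(255,255,255));m[:165]=0;m[250:]=0
for c in cv2.findContours(m,0,2)[0]:
    if cv2.contourArea(c)>300:
        q=cv2.minAreaRect(c);print(q,cast(t,*q[0],.008).round(4),[cast(t,*p,.01)[:2].round(3) for p in cv2.boxPoints(q)])
E
```

```text
A 0.074 [0.4989 0.0514 0.074 ] [0.4982 0.083  0.074 ]
A 0.097 [0.4937 0.0513 0.097 ] [0.4985 0.0557 0.097 ]
B 0.074 [ 0.4939 -0.1857  0.074 ] [ 0.4973 -0.1848  0.074 ]
B 0.097 [ 0.4888 -0.1817  0.097 ] [ 0.4976 -0.2018  0.097 ]
((158.25, 228.75001525878906), (22.62741470336914, 40.305084228515625), 45.0) [0.3841 0.5098 0.008 ] [array([0.365, 0.577]), array([0.45 , 0.493]), array([0.402, 0.442]), array([0.318, 0.525])]
((395.5, 187.0), (26.0, 27.0), 90.0) [ 0.5026 -0.1924  0.008 ] [array([ 0.542, -0.153]), array([ 0.541, -0.234]), array([ 0.463, -0.231]), array([ 0.463, -0.15 ])]
((311.60003662109375, 185.8000030517578), (26.832815170288086, 26.832815170288086), 26.56505012512207) [0.5085 0.0559 0.008 ] [array([0.491, 0.109]), array([0.563, 0.073]), array([0.526, 0.003]), array([0.454, 0.039])]
((217.56857299804688, 208.62844848632812), (80.59931182861328, 74.00755310058594), 2.862405300140381) [0.4428 0.3332 0.008 ] [array([0.34 , 0.455]), array([0.562, 0.453]), array([0.547, 0.21 ]), array([0.327, 0.218])]
```

View pics/ctop.png

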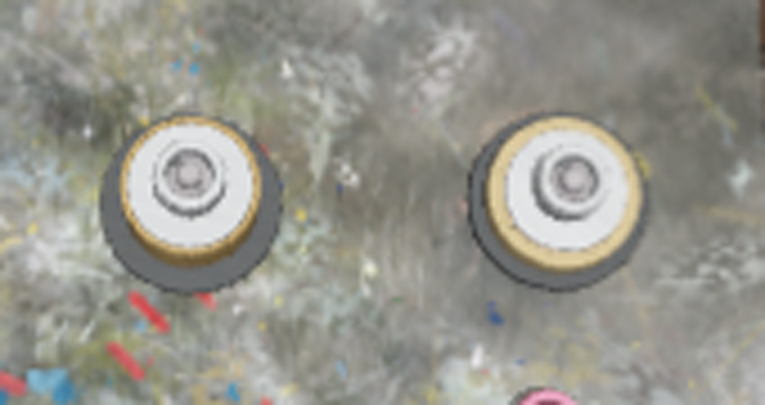

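View pics/cside.png

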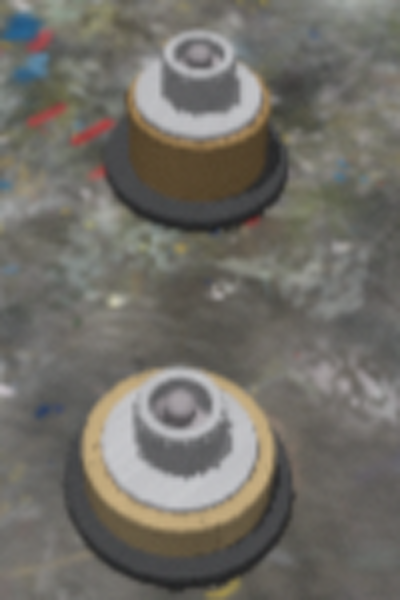

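B is the target: at crop top (565,190) and crop side (180,460) it has the flat roll, wider than its disc. A carries the tall, dark-sided wide roll and stays put. Next I'll work out the positions.

```bash
python3 - <<'E'
from h import *
import pickle
t=pickle.load(open("top.pkl","rb"));s=pickle.load(open("side.pkl","rb"))
T=lambda x,y:(270+x/4.5-.4,145+y/4.5-.4); S=lambda x,y:(290+x/4-.4,180+y/4-.4)
for n,c,p,z in(("tip",t,T(574,179),.076),("disc",t,T(566,190),.042),("base",t,T(559,200),.012),("nuttop",s,S(180,404),.074),("disc",s,S(180,440),.042),("tip",s,S(180,404),.076),("Atop",t,T(189,174),.099),("Adisc",t,T(189.5,188),.065)):print(n,cast(c,*p,z).round(4))
for c,l in((t,[(189,171),(250,173),(247,243),(183,242)]),(s,[(301,142),(362,145),(361,176),(292,173)])):
    q=np.array([cast(c,*p,.01) for p in l]);print(q[:,:2].round(3).tolist(),q.mean(0).round(3))
E
```

```text
tip [ 0.4953 -0.1858  0.076 ]
disc [ 0.4957 -0.1863  0.042 ]
base [ 0.4956 -0.1865  0.012 ]
nuttop [ 0.4966 -0.1863  0.074 ]
disc [ 0.4971 -0.1849  0.042 ]
tip [ 0.4966 -0.1877  0.076 ]
Atop [0.4954 0.0552 0.099 ]
Adisc [0.4941 0.0552 0.065 ]
[[0.558, 0.423], [0.549, 0.239], [0.341, 0.244], [0.344, 0.433]] [0.448 0.335 0.01 ]
[[0.358, 0.417], [0.562, 0.411], [0.557, 0.242], [0.351, 0.243]] [0.457 0.328 0.01 ]
```

Request:
carry_out:
  deltas: "1 0.785 -0.537 0 0;1 0.785 -0.537 0 0;1 0.785 -0.537 0 0;1 0.785 -0.537 0 0;1 0.785 -0.537 0 0"
  squeeze: 50

```text
time: 0.52
tool_pos: [0.2973, -0.4811, 0.2309]
eef_rot: [-0.0, 0.982, 0.188, -0.0]
wrist_force: [0.1, -0.9, -0.8]
opening: 0.0853
grasp_force: 0.0
```

Request:
carry_out:
  deltas: "1 0.785 -0.537 0 0;1 0.785 -0.537 0 0;1 0.785 -0.537 0 0;1 0.785 -0.537 0 0;1 0.785 -0.537 0 0"

```text
time: 0.93
tool_pos: [0.3637, -0.3826, 0.231]
eef_rot: [-0.0, 0.982, 0.188, -0.0]
wrist_force: [0.4, -0.1, -0.3]
opening: 0.0855
grasp_force: 0.0
```

Request:
carry_out:
  deltas: "1 0.785 -0.537 0 0;1 0.785 -0.537 0 0;1 0.785 -0.537 0 0;1 0.785 -0.537 0 0;1 0.785 -0.537 0 0"

```text
time: 1.35
tool_pos: [0.4302, -0.284, 0.231]
eef_rot: [-0.0, 0.982, 0.188, -0.0]
wrist_force: [0.6, -0.6, 0.0]
opening: 0.0852
grasp_force: 0.0
```

Request:
carry_out:
  deltas: "1 0.785 -0.537 0 0;1 0.785 -0.537 0 0;1 0.785 -0.537 0 0;1 0.785 -0.537 0 0;1 0 0 0 0"

```text
time: 1.77
tool_pos: [0.4864, -0.2005, 0.2312]
eef_rot: [-0.002, 0.981, 0.192, 0.002]
wrist_force: [-0.0, 0.4, 0.6]
opening: 0.0855
grasp_force: 0.0
```

```bash
cat > m.py <<'E'
from h import *
import sys
from scipy.spatial.transform import Rotation as Ro
s=r.get_state();q=s["eef_rot"];R=Ro.from_quat([q[1],q[2],q[3],q[0]]).as_matrix()
print(round(s["time"],2),"tcp",s["tool_pos"].round(4),"j",s["joint_positions"].round(2),"F",s["wrist_force"].round(1),"M",s["moment"].round(2),"open",round(s["opening"],4),"grip",round(s["grasp_force"],1),"yaw",round(np.degrees(np.arctan2(R[1,0],R[0,0])),1),"zx",R[:,2].round(3))
if len(sys.argv)>3: print("units",(R.T@(np.array(list(map(float,sys.argv[1:4])))-s["tool_pos"])/.025).round(3))
E
python3 m.py .496 -.186 .048
```

```text
1.77 tcp [ 0.4864 -0.2005  0.2312] j [ 0.4   0.56 -0.16  1.87  0.12  0.72 -1.  ] F [-0.   0.4  0.6] M [ 0.01 -0.06  0.03] open 0.0855 grip 0.0 yaw 22.1 zx [ 0.003  0.004 -1.   ]
units [ 0.545 -0.375  7.331]
```

Request:
carry_out:
  deltas: "1 0.545 -0.375 0 0;1 0 0 0.9 0;1 0 0 0.9 0;1 0 0 0.9 0;1 0 0 0.8 0"

```text
time: 2.18
tool_pos: [0.4917, -0.1926, 0.1425]
eef_rot: [-0.0, 0.982, 0.188, -0.0]
wrist_force: [0.4, -0.1, -0.2]
opening: 0.0851
grasp_force: 0.0
```

```bash
python3 m.py .496 -.186 .048
```

```text
2.18 tcp [ 0.4917 -0.1926  0.1425] j [ 0.36  0.7  -0.12  1.94  0.16  0.51 -1.06] F [ 0.4 -0.1 -0.2] M [ 0.02  0.02 -0.01] open 0.0851 grip 0.0 yaw 21.6 zx [-0.001  0.    -1.   ]
units [ 0.262 -0.181  3.778]
```

Request:
carry_out:
  deltas: "1 0.26 -0.18 0 0;1 0 0 0.8 0;1 0 0 0.8 0;1 0 0 0.4 0;1 0 0 0 0"

```text
time: 2.6
tool_pos: [0.4959, -0.1853, 0.0927]
eef_rot: [-0.001, 0.982, 0.188, -0.001]
wrist_force: [0.4, -0.1, -0.6]
opening: 0.0853
grasp_force: 0.0
```

```bash
python3 m.py .496 -.186 .048; python3 - <<'E'
from h import *
c=r.camera("side");i=c["color"][150:350,240:440];cv2.imwrite("pics/s3.png",cv2.resize(i,None,fx=3,fy=3,interpolation=2)[:,:,::-1])
E
```

```text
2.6 tcp [ 0.4959 -0.1853  0.0927] j [ 0.33  0.78 -0.09  1.97  0.17  0.4  -1.09] F [ 0.4 -0.1 -0.6] M [-0.01  0.01 -0.01] open 0.0853 grip 0.0 yaw 21.7 zx [-0.003  0.001 -1.   ]
units [-1.000e-03  2.900e-02  1.787e+00]
```

View pics/s3.png

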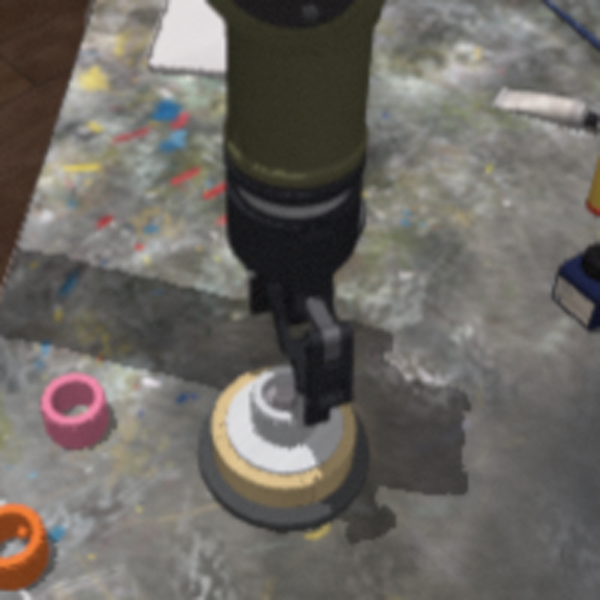

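The gripper straddles the nut at crop (280,400), with the near finger at (325,400). I'll go down and close.

Request:
carry_out:
  deltas: "1 0 0 0.5 0;1 0 0 0.5 0;1 0 0 0.5 0;1 0 0 0.28 0;1 0 0 0 0"

```text
time: 3.07
tool_pos: [0.4966, -0.1859, 0.0492]
eef_rot: [-0.0, 0.982, 0.188, -0.0]
wrist_force: [0.2, 1.0, -0.0]
opening: 0.0853
grasp_force: 0.0
```

Request:
carry_out:
  deltas: "0.3 0 0 0 0;0.3 0 0 0 0;0.3 0 0 0 0;0.3 0 0 0 0;0.3 0 0 0 0"

```text
time: 3.48
tool_pos: [0.497, -0.186, 0.0505]
eef_rot: [0.0, 0.982, 0.188, 0.001]
wrist_force: [-1.0, 0.1, 7.5]
opening: 0.0425
grasp_force: 50.0
```

```bash
python3 m.py .496 -.186 .048
```

```text
3.48 tcp [ 0.497  -0.186   0.0505] j [ 0.31  0.86 -0.07  1.98  0.18  0.3  -1.1 ] F [-1.   0.1  7.5] M [ 0.25  0.18 -0.06] open 0.0425 grip 50.0 yaw 21.6 zx [ 0.001 -0.    -1.   ]
units [-0.039 -0.015  0.098]
```

Request:
carry_out:
  deltas: "0.3 0 0 -0.018 -1;0.3 0 0 -0.018 -1;0.3 0 0 -0.018 -1;0.3 0 0 -0.018 -1;0.3 0 0 -0.018 -1"

```text
time: 3.9
tool_pos: [0.4967, -0.186, 0.0519]
eef_rot: [0.0, 0.917, 0.398, 0.0]
wrist_force: [-0.5, -0.0, -1.9]
opening: 0.0424
grasp_force: 50.8
```

```bash
python3 m.py .496 -.186 .048
```

```text
3.9 tcp [ 0.4967 -0.186   0.0519] j [ 0.37  0.86 -0.16  1.98  0.38  0.33 -0.85] F [-0.5 -0.  -1.9] M [ 0.14 -0.06  0.01] open 0.0424 grip 50.8 yaw 46.9 zx [ 0. -0. -1.]
units [-0.019 -0.023  0.156]
```

Turning goes smoothly with low force.

Request:
carry_out:
  deltas: "0.3 0 0 -0.018 -1;0.3 0 0 -0.018 -1;0.3 0 0 -0.018 -1;0.3 0 0 -0.018 -1;0.3 0 0 -0.018 -1"

```text
time: 4.32
tool_pos: [0.4969, -0.1856, 0.0541]
eef_rot: [0.0, 0.809, 0.587, 0.0]
wrist_force: [0.6, 1.9, -1.7]
opening: 0.0423
grasp_force: 50.8
```

Request:
carry_out:
  deltas: "0.3 0 0 -0.018 -1;0.3 0 0 -0.018 -1;0.3 0 0 -0.018 -1;0.3 0 0 -0.018 -1;0.3 0 0 -0.018 -1"

```text
time: 4.73
tool_pos: [0.4965, -0.1855, 0.0563]
eef_rot: [-0.0, 0.663, 0.748, 0.0]
wrist_force: [-0.0, 1.9, -0.9]
opening: 0.0424
grasp_force: 50.8
```

Request:
carry_out:
  deltas: "0.3 0 0 -0.018 -1;0.3 0 0 -0.018 -1;0.3 0 0 -0.018 -1;0.3 0 0 -0.018 -1;0.3 0 0 0 0"

```text
time: 5.15
tool_pos: [0.4964, -0.1854, 0.058]
eef_rot: [-0.0, 0.524, 0.852, 0.0]
wrist_force: [-0.5, 1.7, 0.5]
opening: 0.0428
grasp_force: 50.9
```

```bash
python3 m.py .496 -.186 .048
```

```text
5.15 tcp [ 0.4964 -0.1854  0.058 ] j [ 0.54  0.88 -0.46  1.97  0.82  0.49 -0.05] F [-0.5  1.7  0.5] M [ 0.41  0.13 -0.03] open 0.0428 grip 50.9 yaw 116.8 zx [-0.     0.001 -1.   ]
units [-0.013 -0.025  0.401]
```

Turned 95°. I'll lift gently first and check the force.

Request:
carry_out:
  deltas: "0.3 0 0 -0.08 0;0.3 0 0 -0.08 0;0.3 0 0 -0.15 0;0.3 0 0 -0.2 0;0.3 0 0 -0.2 0"

```text
time: 5.57
tool_pos: [0.4967, -0.1864, 0.0762]
eef_rot: [0.0, 0.525, 0.851, -0.0]
wrist_force: [-0.4, 0.4, -0.5]
opening: 0.0423
grasp_force: 51.0
```

```bash
python3 m.py
```

```text
5.57 tcp [ 0.4967 -0.1864  0.0762] j [ 0.56  0.85 -0.49  1.96  0.79  0.53 -0.02] F [-0.4  0.4 -0.5] M [ 0.01 -0.01  0.04] open 0.0423 grip 51.0 yaw 116.6 zx [ 0.    -0.001 -1.   ]
```

Request:
carry_out:
  deltas: "0.3 0 0 -0.5 0;0.3 0 0 -0.8 0;0.3 0 0 -0.9 0;0.3 0 0 -0.9 0;0.3 0 0 -0.9 0"

```text
time: 5.98
tool_pos: [0.497, -0.1866, 0.1775]
eef_rot: [0.001, 0.526, 0.851, -0.0]
wrist_force: [0.8, 0.2, -1.0]
opening: 0.0424
grasp_force: 51.0
```

Request:
carry_out:
  deltas: "0.3 0 0 -0.8 0;0.3 0 0 -0.5 0;0.3 0 0 0 0;0.3 0 0 0 0;0.3 0 0 0 0"

```text
time: 6.4
tool_pos: [0.4961, -0.1864, 0.2076]
eef_rot: [-0.0, 0.525, 0.851, -0.0]
wrist_force: [-0.0, 0.2, -1.2]
opening: 0.0427
grasp_force: 51.1
```

```bash
python3 m.py .453 .332 .20; python3 - <<'E'
from h import *
c=r.camera("side");i=c["color"][100:360,200:460];cv2.imwrite("pics/s4.png",cv2.resize(i,None,fx=2.2,fy=2.2,interpolation=2)[:,:,::-1])
E
```

```text
6.4 tcp [ 0.4961 -0.1864  0.2076] j [ 0.68  0.67 -0.68  1.86  0.57  0.81  0.17] F [-0.   0.2 -1.2] M [ 0.02 -0.01  0.06] open 0.0427 grip 51.1 yaw 116.6 zx [-0.001 -0.001 -1.   ]
units [19.313  7.746  0.295]
```

View pics/s4.png

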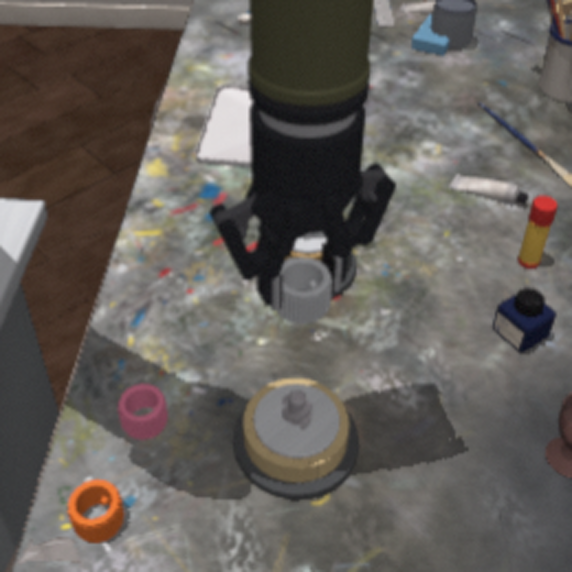

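The nut at crop (303,290) hangs upright in the gripper, and the bare stud shows at (297,405). Over to the lid.

Request:
carry_out:
  deltas: "0.3 0.4 0.16 0 0;0.3 0.8 0.32 0 0;0.3 0.9 0.36 0 0;0.3 0.9 0.36 0 0;0.3 0.9 0.36 0 0"

```text
time: 6.87
tool_pos: [0.4869, -0.0794, 0.2074]
eef_rot: [-0.001, 0.525, 0.851, -0.0]
wrist_force: [0.3, 0.7, -1.7]
opening: 0.0422
grasp_force: 51.1
```

Request:
carry_out:
  deltas: "0.3 0.9 0.36 0 0;0.3 0.9 0.36 0 0;0.3 0.9 0.36 0 0;0.3 0.9 0.36 0 0;0.3 0.9 0.36 0 0"

```text
time: 7.28
tool_pos: [0.4765, 0.0414, 0.2075]
eef_rot: [-0.001, 0.525, 0.851, -0.0]
wrist_force: [0.4, -0.6, -1.0]
opening: 0.0422
grasp_force: 51.1
```

Request:
carry_out:
  deltas: "0.3 0.9 0.36 0 0;0.3 0.9 0.36 0 0;0.3 0.9 0.36 0 0;0.3 0.9 0.36 0 0;0.3 0.9 0.36 0 0"

```text
time: 7.7
tool_pos: [0.466, 0.1619, 0.2074]
eef_rot: [-0.001, 0.525, 0.851, -0.001]
wrist_force: [-0.8, -0.1, -0.9]
opening: 0.0426
grasp_force: 51.1
```

Request:
carry_out:
  deltas: "0.3 0.9 0.36 0 0;0.3 0.9 0.36 0 0;0.3 0.9 0.36 0 0;0.3 0.9 0.36 0 0;0.3 0.9 0.36 0 0"

```text
time: 8.12
tool_pos: [0.4556, 0.2825, 0.2073]
eef_rot: [-0.0, 0.525, 0.851, -0.001]
wrist_force: [0.5, -0.8, -1.2]
opening: 0.0425
grasp_force: 51.1
```

```bash
python3 m.py .453 .332 .10
```

```text
8.12 tcp [0.4556 0.2825 0.2073] j [-0.27  0.66 -0.62  1.85  0.52  0.8  -0.69] F [ 0.5 -0.8 -1.2] M [0.02 0.01 0.01] open 0.0425 grip 51.1 yaw 116.7 zx [-0.002 -0.001 -1.   ]
units [1.816 0.805 4.29 ]
```

Request:
carry_out:
  deltas: "0.3 0.8 0.35 0.2 0;0.3 0.6 0.27 0.5 0;0.3 0.4 0.18 0.8 0;0.3 0 0 0.9 0;0.3 0 0 0.9 0"

```text
time: 8.53
tool_pos: [0.4532, 0.3319, 0.1242]
eef_rot: [-0.001, 0.524, 0.852, 0.0]
wrist_force: [0.2, -1.0, -1.5]
opening: 0.0426
grasp_force: 51.1
```

Request:
carry_out:
  deltas: "0.3 0 0 0.9 0;0.3 0 0 0.8 0;0.3 0 0 0.5 0;0.3 0 0 0.3 0;0.3 0 0 0 0"

```text
time: 8.95
tool_pos: [0.453, 0.3297, 0.0611]
eef_rot: [-0.001, 0.525, 0.851, -0.002]
wrist_force: [-0.7, -0.5, -0.5]
opening: 0.0422
grasp_force: 51.0
```

```bash
python3 m.py .453 .332 .0115;  python3 - <<'E'
from h import *
c=r.camera("top");i=c["color"][140:270,160:360];cv2.imwrite("pics/t5.png",cv2.resize(i,None,fx=3,fy=3,interpolation=2)[:,:,::-1])
E
```

```text
8.95 tcp [0.453  0.3297 0.0611] j [-0.46  0.89 -0.44  1.87  0.7   0.54 -0.91] F [-0.7 -0.5 -0.5] M [ 0.03  0.04 -0.06] open 0.0422 grip 51.0 yaw 116.7 zx [-0.003 -0.002 -1.   ]
units [0.083 0.051 1.986]
```

View pics/t5.png

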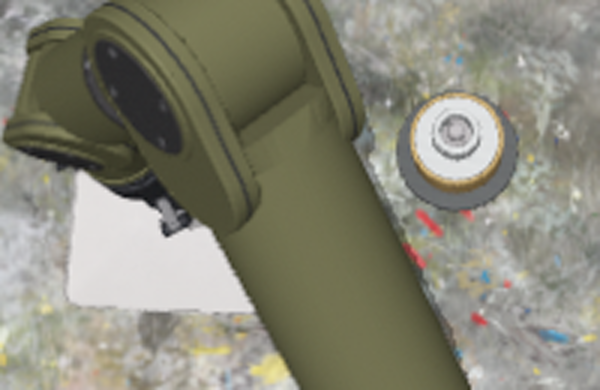

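The arm covers most of the lid at crop (160,240), and the wide nut at (455,130) is undisturbed. I'll lower further.

Request:
carry_out:
  deltas: "0.3 0 0 0.5 0;0.3 0 0 0.5 0;0.3 0 0 0.4 0;0.3 0 0 0.3 0;0.3 0 0 0.1 0"

```text
time: 9.42
tool_pos: [0.4545, 0.33, 0.0175]
eef_rot: [-0.0, 0.525, 0.851, -0.0]
wrist_force: [-0.4, -0.4, -1.1]
opening: 0.0426
grasp_force: 51.1
```

Request:
carry_out:
  deltas: "0.3 0 0 0.05 0;0.3 0 0 0.05 0;0.3 0 0 0 0;0.3 0 0 0 0;0.3 0 0 0 0"

```text
time: 9.83
tool_pos: [0.455, 0.3302, 0.0159]
eef_rot: [0.0, 0.525, 0.851, 0.0]
wrist_force: [-0.2, -0.6, -1.5]
opening: 0.0425
grasp_force: 51.1
```

```bash
python3 m.py .453 .332 .0105
```

```text
9.83 tcp [0.455  0.3302 0.0159] j [-0.49  0.96 -0.37  1.88  0.76  0.44 -0.96] F [-0.2 -0.6 -1.5] M [-0.02  0.   -0.02] open 0.0425 grip 51.1 yaw 116.6 zx [ 0.001  0.    -1.   ]
units [ 0.1   -0.04   0.218]
```

Request:
carry_out:
  deltas: "0.3 0 0 0.05 0;0.3 0 0 0.05 0;0.3 0 0 0.03 0;0.3 0 0 0 0;0.3 0 0 0 0"

```text
time: 10.25
tool_pos: [0.4547, 0.33, 0.0122]
eef_rot: [0.0, 0.525, 0.851, -0.0]
wrist_force: [0.2, 0.0, -0.8]
opening: 0.0422
grasp_force: 51.1
```

```bash
python3 m.py .453 .332 .0105
```

```text
10.25 tcp [0.4547 0.33   0.0122] j [-0.5   0.97 -0.36  1.88  0.77  0.44 -0.96] F [ 0.2  0.  -0.8] M [-0.    0.02 -0.01] open 0.0422 grip 51.1 yaw 116.7 zx [-0. -0. -1.]
units [ 0.102 -0.024  0.068]
```

Request:
carry_out:
  deltas: "0.3 0 0 0.03 0;0.3 0 0 0.03 0;0.3 0 0 0.02 0;0.3 0 0 0 0;0.3 0 0 0 0"

```text
time: 10.67
tool_pos: [0.4548, 0.33, 0.0103]
eef_rot: [0.0, 0.525, 0.851, -0.0]
wrist_force: [0.6, 0.8, -0.9]
opening: 0.0427
grasp_force: 51.1
```

```bash
python3 m.py .453 .332 .0105
```

```text
10.67 tcp [0.4548 0.33   0.0103] j [-0.5   0.97 -0.36  1.88  0.77  0.43 -0.97] F [ 0.6  0.8 -0.9] M [ 0.01  0.   -0.02] open 0.0427 grip 51.1 yaw 116.6 zx [-0. -0. -1.]
units [ 0.103 -0.027 -0.009]
```

Request:
carry_out:
  deltas: "0.3 0 0 0.03 0;0.3 0 0 0.03 0;0.3 0 0 0 0;0.3 0 0 0 0;0.3 0 0 0 0"

```text
time: 11.08
tool_pos: [0.4548, 0.33, 0.0101]
eef_rot: [0.0, 0.525, 0.851, 0.0]
wrist_force: [-2.0, -2.7, 10.4]
opening: 0.0422
grasp_force: 52.1
```

```bash
python3 m.py .453 .332 .0105
```

```text
11.08 tcp [0.4548 0.33   0.0101] j [-0.5   0.97 -0.36  1.88  0.77  0.43 -0.97] F [-2.  -2.7 10.4] M [-0.44  0.46 -0.04] open 0.0422 grip 52.1 yaw 116.7 zx [ 0.001 -0.    -1.   ]
units [ 0.103 -0.03  -0.017]
```

Contact with the floor, about 10 N. I'll release and go straight up.

Request:
carry_out:
  deltas: "0.7 0 0 0 0;1 0 0 0 0;1 0 0 0 0;1 0 0 0 0;1 0 0 0 0"

```text
time: 11.5
tool_pos: [0.4548, 0.33, 0.0087]
eef_rot: [-0.0, 0.525, 0.851, -0.0]
wrist_force: [-0.3, 0.2, 0.2]
opening: 0.0855
grasp_force: 0.0
```

Request:
carry_out:
  deltas: "1 0 0 -0.2 0;1 0 0 -0.5 0;1 0 0 -0.8 0;1 0 0 -0.9 0;1 0 0 -0.9 0"

```text
time: 11.92
tool_pos: [0.4544, 0.3298, 0.0922]
eef_rot: [-0.0, 0.525, 0.851, -0.0]
wrist_force: [-0.1, 0.7, 0.3]
opening: 0.0859
grasp_force: 0.0
```

Request:
carry_out:
  deltas: "1 0 0 -0.9 0;1 0 0 -0.9 0;1 0 0 -0.9 0;1 0 0 -0.3 0;1 0 0 0 0"

```text
time: 12.33
tool_pos: [0.4556, 0.331, 0.1683]
eef_rot: [0.001, 0.525, 0.851, 0.002]
wrist_force: [-0.1, -0.4, -1.3]
opening: 0.0854
grasp_force: 0.0
```

```bash
python3 m.py; python3 - <<'E'
from h import *
c=r.camera("side");i=c["color"][60:260,230:430];cv2.imwrite("pics/s6.png",cv2.resize(i,None,fx=3,fy=3,interpolation=2)[:,:,::-1])
print(proj(c,[.4548,.33,.034]),proj(c,[.4548,.33,.002]))
E
```

```text
12.33 tcp [0.4556 0.331  0.1683] j [-0.38  0.74 -0.57  1.81  0.57  0.75 -0.79] F [-0.1 -0.4 -1.3] M [ 0.06 -0.01  0.01] open 0.0854 grip 0.0 yaw 116.6 zx [ 0.003  0.003 -1.   ]
[328.36722113 151.39185658] [328.28673785 159.83255733]
```

View pics/s6.png

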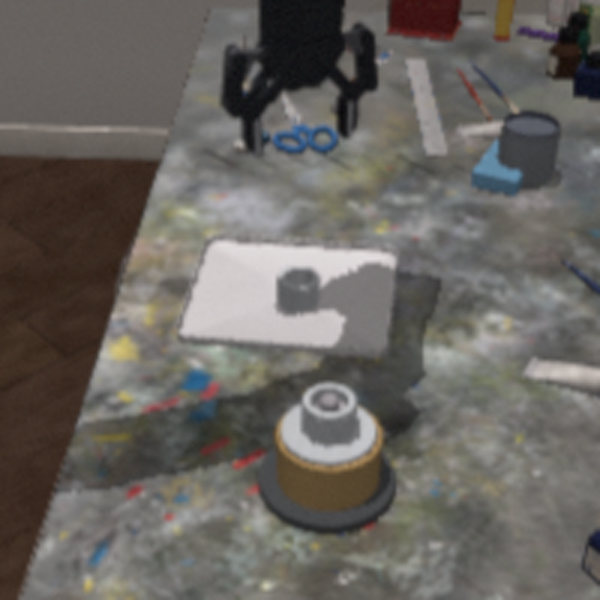

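The nut stands flat at crop (298,290), mid-lid. The wide nut is still on its stud at (330,415), and the gripper is clear.

```bash
python3 -c "
from station import r
print(r.hand_in())"
```

```text
the job is handed in; nothing more can be done
None
```

The thin roll's nut is unscrewed and standing flat near the middle of the tin lid, the wide roll's nut is still on its stud, and the job was handed in at about 12 s; `hand_in()` returned no verdict.

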